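# Clamp the centrifuge rotor with its T-key

### The arm

A 6-joint arm with a two-finger parallel gripper is mounted at the origin on the work surface. World frame = base frame: x ahead of the robot, y to its left, z up, the work surface at z = 0. Lengths are in mm, angles in rad, forces in N, time in s.
With the tool pointing down it reaches from about 275 to 1000 mm from the base axis. Payload 8.4 kg.
Tool frame: the origin (TCP) lies on the centre line of the jaws, within the pads' length; the fingertips stand r.tip_reach ahead of it and the grasp point (between the pads) lies 3 mm ahead of it (r.tip_reach is the distance from the TCP to the fingertips, in mm); z points along the fingers, y is the direction in which the jaws open and shut (so a half turn about z gives the same grasp; the last joint's range is limited). The gripper opens to 85 mm and grips with 20 to 120 N. Pads are 22 mm wide; open, the fingers measure 114 mm over their backs; the gripper's body (76 mm by 85 mm) begins 54 mm behind the grasp point. The pads swing forward as they close: fully open they stand 13 mm farther back than shut.
Start: joints at [1.203, 0.353, 1.633, -0, 1.155, -0.002], TCP at [223.559, 583.652, 253.281] pointing down, gripper open.
Joint ranges: [-2.63, 2.63], [-0.92, 2.1], [0.06, 2.66], [-1.3, 4.44], [0, 2.69], [-3.02, 3.02]. Speed limits (rad/s): [2.22, 2.22, 2.79, 3.14, 3.14, 3.14].

### API

Orientations are given as [roll, pitch, yaw] about the fixed x, y, z axes, in that order (R = Rz(yaw) Ry(pitch) Rx(roll)).
In Python, from rig import sense, optics, r, nets gives the robot as it stands. The module is installed in compiled form; this text tells all that it offers.
- The arm moves only by the tool carry_out, never from a script. Its argument "increments" is a list that holds one entry, the list of rows, each a list of 6 numbers: the shift along the tool's x, y, z normalised to -1 to 1, where 1 is 40 cm, then the turn, a rotation vector about the tool's x, y, z normalised to -1 to 1, where 1 is 60 degrees. A call has 1 to 5 rows; each row is the pose to reach, as a shift and turn from the pose commanded when the call began, along the tool's axes at that moment; what a row does not reach only later rows make up. A row lasts 1/12 s, in which the tool goes at most 41.7 mm and 7.16 degrees, less where a joint would pass 70% of its speed; a pose out of reach is approached as far as the arm can. A call with a number of a shift or a turn outside -1 to 1 is refused whole. A call with a gripper value outside its range is refused whole. "hand" is the closure, from 0 (fully open) to 1 (shut), set as the call begins (left out, the last holds). The fingers move at their own pace and stop on an object; "squeeze" is the grip in N (left out, the last holds). Time passes only in rows, so rows that repeat a pose let the fingers close. It gives the time, the measured TCP pose, the force and the opening at its end, in the units of the state.
- sense(): the state, without advancing time (a new reading comes with each control period).
- optics.grab_frame(name): name is "side" or "top" or "wrist"; returns a dict with "img" (420x560x3 uint8, red, green, blue), "range_z" (420x560 float32, mm along the optical axis (not along the pixel's ray), 0 where there is no reading), "fov_y" (degrees; the focal length in pixels is half the picture's height over the tangent of half this angle, whatever the lens; pixels are square), "cx", "cy" (the principal point, pixels), "R" (3x3) and "t" (3): a world point X has camera coordinates R X + t. Camera axes: x right, y down, z forward; pixel columns grow to the right and rows downward; lengths in mm; the calibration is good to about 2 mm. A picture is of the moment at which its call begins.
- r.sign_off(): hands the job in, once; it reports no verdict.
Trained networks look in the newest picture that a camera, given by its name, has taken for a name from the list of things; names that differ only in an ending like _2 or _b are one class to them, and where a whole thing is asked for, a point or a joint stands for the part that bears it (a point fixed in the world has none). Each returns a list of dicts, best first, with "confidence" (0 to 1); they miss things now and then, are a little off and sometimes report something else, mostly with a low value. They report only what shows in the picture. A call takes as long as a camera call. They do not tell look-alikes from the thing itself.
- nets.trace(target, camera): "mask" (420x560 bool, what is visible of it).
- nets.tip_of(target, camera): "point" ([x, y, z] in mm, in world coordinates, good to about 4 mm: a listed point, or the origin of a listed thing).
The state is a dict: "clock": time; "qpos": joint angles; "qvel": joint speeds; "joint_efforts": joint torques, N m; "eef_pos": TCP position; "tcp_rot": TCP orientation; "contact_force": force on the tool from outside, world axes, zero at the start; "wrist_torque": the same for the moment, N m; "opening": opening from 0.0 (shut) to 1.0 (fully open).
Only numpy, scipy, OpenCV 4.12 (cv2) and the standard library are available. Lean on these libraries where they do the work, as an engineer would, in place of code of your own. Each camera call takes 0.05 s, during which the arm holds its last target.

### The job

Lock the rotor of the open centrifuge: take the blue T-key from the rack, set its forked foot down over the yellow wing at the bottom of the rotor's hub, and turn the wing clockwise (seen from above) until it comes up against its stop. Turn it with the key, not with your fingers. Leave the blue key standing upright on the wing, let go of it, and leave the red key in the rack.

Things in the scene. Friction and masses are not known exactly. Their poses are not given: they have to be found in the camera images.
- blue_key: Steel T-key, blue bar, forked foot, about 0.25 kg, upright in a rack pocket. Origin: centre of underside; z up the shaft, x along the bar. Bar 90 x 14 x 16 mm tall, centre 125 mm above origin; pinch it across the middle. Shaft 12 mm; collar 40 mm wide at 26-34 mm height. Foot: two prongs 26 mm tall, 30 mm long (x), 6 mm thick; the 17 mm slot between runs along x, open-ended; fits either way.
- wing (a point): Yellow upright blade 44 mm long (x), 7 thick, 20 tall, down the dark well (56 mm wide, rim 51 mm above origin) at the centre of the fixed white centrifuge (250 mm square, 115 high). Origin: middle of its foot, on the turning axis, on a flat flange 71 mm above the table; z up. Key seated: slot astride the wing, prongs on the flange, origins coincide within a few mm; up to 17 degrees of lost motion.
- bolt (a joint): Angle of the clamp bolt that carries the yellow wing, rad; grows as it turns clockwise seen from above. Starts between 0 and 0.3; the hard stop (rotor locked) is at 1.0. Turns against light friction of 0.08 N m and stays where it is left.
- red_key: Bystander: T-key of the same size with a red bar and a round foot that does not fit, in the other pocket. Origin and axes as for the blue key. The white rack is fixed; its two pockets (either may hold the blue key) are 54 mm square inside, centres 120 mm apart, rims 41 mm above the keys' undersides: lift straight up.
Mind the look-alikes: they are no part of the job. Leave any pink look-alike of the blue_key alone.

How it is judged:
By the outcome, as a careful person would: the job done as asked, in the order asked, and still so for the second after the job is handed in, with the robot touching nothing.
It also fails if it takes over 46 s, if anything falls off the work surface, if the arm or the gripper's body presses on something with over 40 N, if the wrist force passes 120 N, or if a joint passes its speed limit or range.

## Working session

There is one attempt and no reset: what is moved stays moved. The work goes in short steps, Python scripts to look and compute and a tool call to move; the robot and the scene stay as the last step left them, time stands still between calls to the robot, and variables do not carry over. Pictures are saved under pics/ and viewed, and the job is handed in when it is done.

Besides the shell and the picture viewer there is one more tool, called after "Request:" in YAML: its name, and indented under it one key for each argument. carry_out: Moves the arm, as the interface text tells. Its arguments: {"type":"object","properties":{"increments":{"type":"array","items":{"type":"array","items":{"type":"array","items":{"type":"number","minimum":-1,"maximum":1}}}},"hand":{"type":"number"},"squeeze":{"type":"number"}},"required":["increments"]}

```bash
mkdir -p pics; cat > h.py <<'E'
import numpy as np, cv2
from rig import sense, optics, r, nets
def grab(n,save=None):
    f=optics.grab_frame(n)
    if save: cv2.imwrite('pics/'+save,cv2.cvtColor(f['img'],cv2.COLOR_RGB2BGR))
    return f
def cloud(f):
    h,w=f['range_z'].shape; F=h/2/np.tan(np.radians(f['fov_y'])/2)
    v,u=np.mgrid[:h,:w]; z=f['range_z']
    P=np.stack([(u-f['cx'])/F*z,(v-f['cy'])/F*z,z],-1)
    return (P-np.array(f['t']))@np.array(f['R'])
def proj(f,X):
    h=f['img'].shape[0]; F=h/2/np.tan(np.radians(f['fov_y'])/2)
    c=np.array(f['R'])@np.array(X)+f['t']; return F*c[0]/c[2]+f['cx'],F*c[1]/c[2]+f['cy']
E
python3 - <<'E'
from h import *
print(sense(), r.tip_reach)
for c in ['top','side','wrist']:
    f=grab(c,c+'1.png')
    for t in ['blue_key','red_key','wing']:
        for d in nets.tip_of(t,c)[:3]: print(c,t,np.round(d['point']),round(d['confidence'],2),np.round(proj(f,d['point'])))
print(sense()['clock'])
E
```

```text
{'clock': 0.0, 'qpos': array([ 1.20259641e+00,  3.53671856e-01,  1.63412643e+00,  2.06890162e-05,
        1.15518317e+00, -2.37448960e-03]), 'qvel': array([ 0.00042958, -0.00040955,  0.00075378,  0.00192629,  0.00086544,
        0.00062644]), 'joint_efforts': array([-4.46702703e-03, -6.05250192e+01, -3.42065012e+01, -2.64511609e-04,
        9.39606805e-03,  8.49110990e-06]), 'eef_pos': array([223.39737574, 583.24338941, 252.55014248]), 'tcp_rot': array([-3.14020390e+00, -2.22137572e-05,  2.77575884e+00]), 'contact_force': array([-0.08010786,  0.15537402, -0.35111704]), 'wrist_torque': array([-0.05650457, -0.05970578, -0.01872799]), 'opening': 1.0039705064694382} 22.0
top blue_key [ 343. -197.    4.] 0.81 [385. 259.]
top blue_key [ 476. -164.    7.] 0.64 [371. 198.]
top red_key [ 479. -285.    9.] 0.59 [427. 198.]
top wing [536. 218.  69.] 0.73 [194. 163.]
side blue_key [ 345. -199.   -3.] 0.98 [345. 172.]
side blue_key [ 477. -167.   14.] 0.7 [285. 163.]
side wing [536. 221.  73.] 0.57 [169. 286.]
0.6
```

View pics/top1.png

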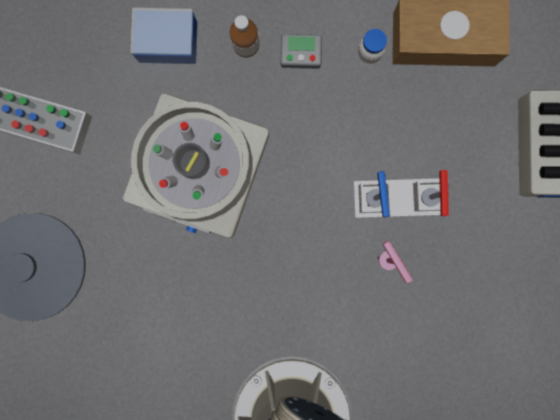

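View pics/side1.png

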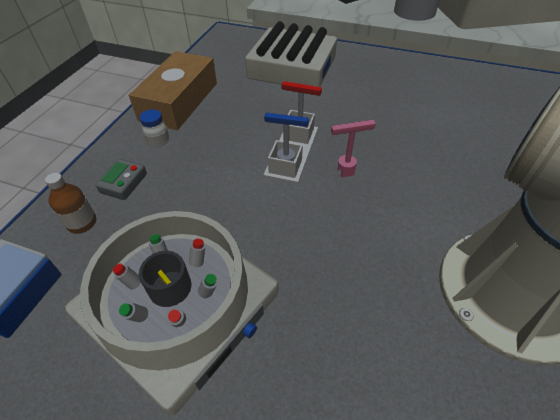

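The top view shows the blue key in the left rack pocket (bar around 383,194), the red key in the right pocket (445,193), a pink look-alike at (397,262), and the wing in the hub at (192,161). Next I measure the bar and the wing.

```bash
python3 - <<'E'
from h import *
def fit(Q,l):
    c=Q[:,:2].mean(0);lo,hi=Q.min(0),Q.max(0)
    w,V=np.linalg.eigh(np.cov((Q[:,:2]).T)); d=V[:,1]
    s=(Q[:,:2]-c)@d; s2=(Q[:,:2]-c)@V[:,0]
    mid=c+d*(s.max()+s.min())/2
    print(l,len(Q),'mid',np.round(mid,1),'z',np.round(np.percentile(Q[:,2],[5,50,95]),1),'ang',np.round(np.degrees(np.arctan2(d[1],d[0])),1),'len',np.ptp(s).round(1),'wid',np.ptp(s2).round(1))
for c in ['top','side']:
    f=grab(c); P=cloud(f); hsv=cv2.cvtColor(f['img'],cv2.COLOR_RGB2HSV)
    H,S,V=[hsv[...,i].astype(int) for i in range(3)]
    near=lambda x,y,rr:np.hypot(P[...,0]-x,P[...,1]-y)<rr
    b=(H>100)&(H<130)&(S>130)&near(477,-165,80)&(P[...,2]>100); fit(P[b],c+' blue')
    if c=='top':
        t=b&(P[...,2]>np.median(P[b][:,2])-4); fit(P[t],'bluetop')
    rd=((H<8)|(H>172))&(S>130)&near(480,-285,80)&(P[...,2]>100); fit(P[rd],c+' red')
    y=(H>22)&(H<38)&(S>120)&near(536,218,40); fit(P[y],c+' wing')
    y2=y&(P[...,2]>84); fit(P[y2],c+' wingtop')
    # well wall
    gray=near(536,218,45)&(P[...,2]>112)&(P[...,2]<135)
    fit(P[gray],c+' rim')
    if c=='top':
        im=f['img'][110:220,140:250]; cv2.imwrite('pics/topz.png',cv2.cvtColor(cv2.resize(im,None,fx=5,fy=5,interpolation=2),cv2.COLOR_RGB2BGR))
        im=f['img'][160:230,340:460]; cv2.imwrite('pics/topk.png',cv2.cvtColor(cv2.resize(im,None,fx=6,fy=6,interpolation=2),cv2.COLOR_RGB2BGR))
        print('foot/collar z stuff', [ (round(float(P[vv,uu,0])),round(float(P[vv,uu,1])),round(float(P[vv,uu,2]))) for uu,vv in [(372,198),(432,197),(364,190),(405,198)]])
        print(f['t'],f['R'],f['fov_y'])
E
```

```text
top blue 304 mid [ 474.3 -166.2] z [138.7 142.1 145.7] ang -172.3 len 87.2 wid 14.6
bluetop 295 mid [ 474.3 -166.2] z [139.6 142.2 145.7] ang -172.6 len 87.2 wid 14.5
top red 353 mid [ 480.3 -283.7] z [137.5 141.9 145.7] ang -177.9 len 88.3 wid 14.4
top wing 54 mid [536.2 218. ] z [88.2 91.8 94.5] ang 152.3 len 41.3 wid 7.1
top wingtop 54 mid [536.2 218. ] z [88.2 91.8 94.5] ang 152.3 len 41.3 wid 7.1
top rim 340 mid [536.  218.6] z [114.3 121.9 125.7] ang 48.5 len 67.0 wid 66.6
foot/collar z stuff [(474, -160, 41), (477, -280, 69), (494, -147, 9), (479, -237, 9)]
[  18.38193671  453.28607602 1149.89322322] [[ 0.02687813 -0.99958429 -0.01043155]
 [-0.99762315 -0.02616014 -0.06374713]
 [ 0.06344774  0.01212016 -0.99791156]] 42.98844478614573
side blue 376 mid [ 474.1 -162.4] z [131.7 141.1 144. ] ang -172.1 len 88.2 wid 17.6
side red 333 mid [ 480.  -280.1] z [130.8 140.3 144.2] ang -178.1 len 89.2 wid 18.1
side wing 94 mid [537.1 219.9] z [76.  91.4 92.8] ang 148.7 len 57.1 wid 11.6
side wingtop 82 mid [536.5 220. ] z [88.5 91.6 92.9] ang 150.4 len 55.7 wid 9.7
side rim 763 mid [536.4 220.4] z [113.4 121.7 123.9] ang 141.7 len 67.8 wid 67.4
```

View pics/topz.png

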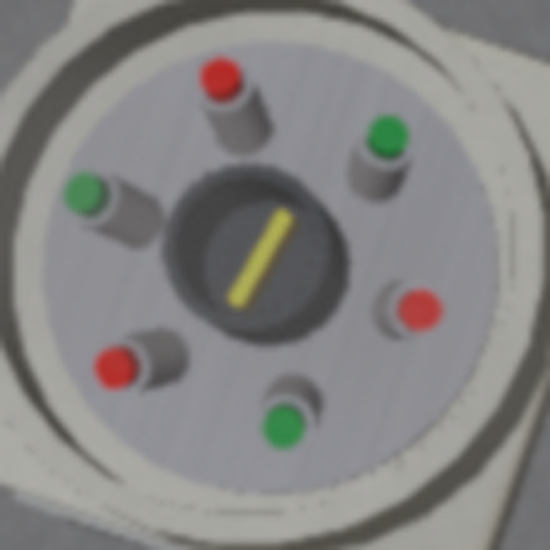

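View pics/topk.png

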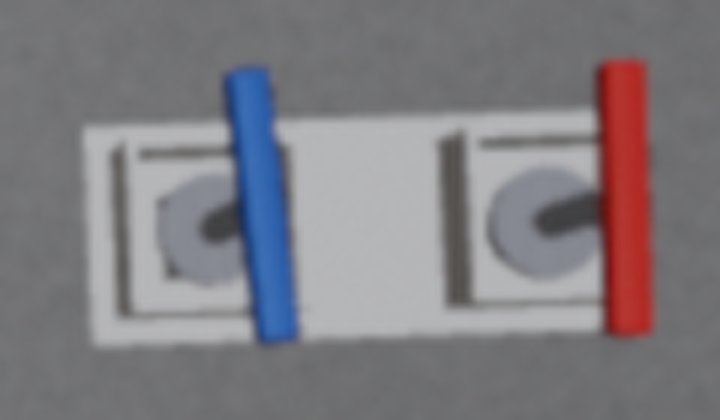

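```bash
cat > plan.py <<'E'
import sys,numpy as np
from scipy.spatial.transform import Rotation as Ro
from rig import sense
x,y,z,yaw=map(float,sys.argv[1:5])
s=sense(); p=np.array(s['eef_pos']); R=Ro.from_euler('xyz',s['tcp_rot'])
T=Ro.from_euler('xyz',[np.pi,0,np.radians(yaw)])
d=R.inv().apply(np.array([x,y,z])-p); w=(R.inv()*T).as_rotvec()
n=max(np.linalg.norm(d)/41.7,np.degrees(np.linalg.norm(w))/7.16)
print('clock',round(s['clock'],2),'pos',p.round(1),'rpy',np.degrees(s['tcp_rot']).round(2),'open',round(s['opening'],3),'F',np.round(s['contact_force'],1),'M',np.round(s['wrist_torque'],2),'q6',round(s['qpos'][5],2))
print('shift',(d/400).round(4),'turn',(w/np.radians(60)).round(4),'rows',round(n,1))
E
python3 plan.py 474.3 -164.3 253 187.5
python3 - <<'E'
from h import *
P=cloud(grab('top')); m=np.hypot(P[...,0]-536,P[...,1]-218)<150
print('max z around centrifuge',P[m][:,2].max(), 'inside', P[np.hypot(P[...,0]-536,P[...,1]-218)<95][:,2].max())
E
```

```text
clock 0.7 pos [223.6 583.7 253.3] rpy [-180.      0.    159.04] open 0.999 F [ 0.4 -0.2 -0.2] M [ 0.03 -0.01 -0.06] q6 -0.0
shift [-1.2542e+00 -1.5220e+00  7.0000e-04] turn [-0.      0.     -0.4743] rows 18.9
max z around centrifuge 128.65024995401237 inside 128.65024995401237
```

Request:
carry_out:
  increments:
    - [[-0.06,-0.08,0,0,0,0],[-0.13,-0.16,0,0,0,0],[-0.19,-0.23,0,0,0,0],[-0.25,-0.31,0,0,0,0],[-0.32,-0.39,0,0,0,0]]

```text
clock: 1.17
eef_pos: [286.9, 391.4, 253.3]
tcp_rot: [3.141, -0.0, 2.777]
contact_force: [1.3, 0.6, 0.8]
opening: 1.001
```

Request:
carry_out:
  increments:
    - [[-0.06,-0.08,0,0,0,0],[-0.13,-0.16,0,0,0,0],[-0.19,-0.23,0,0,0,0],[-0.25,-0.31,0,0,0,0],[-0.32,-0.39,0,0,0,0]]

```text
clock: 1.58
eef_pos: [350.3, 200.7, 253.6]
tcp_rot: [3.141, 0.0, 2.776]
contact_force: [1.1, 0.6, -0.1]
opening: 1.0
```

Request:
carry_out:
  increments:
    - [[-0.06,-0.08,0,0,0,0],[-0.13,-0.16,0,0,0,0],[-0.19,-0.23,0,0,0,0],[-0.25,-0.31,0,0,0,0],[-0.3,-0.37,0,0,0,0]]

```text
clock: 2.0
eef_pos: [409.8, 18.6, 253.7]
tcp_rot: [-3.142, 0.001, 2.775]
contact_force: [0.9, 0.5, 0.4]
opening: 1.0
```

```bash
python3 plan.py 474.3 -164.3 230 187.5
```

```text
clock 2.0 pos [409.8  18.6 253.7] rpy [-1.8000e+02  6.0000e-02  1.5901e+02] open 1.0 F [0.9 0.5 0.4] M [0.05 0.01 0.05] q6 -1.16
shift [-0.3142 -0.3692  0.0595] turn [-3.000e-04  1.000e-03 -4.749e-01] rows 4.7
```

Request:
carry_out:
  increments:
    - [[-0.06,-0.07,0.012,0,0,-0.095],[-0.126,-0.148,0.024,0,0,-0.19],[-0.19,-0.22,0.036,0,0,-0.285],[-0.25,-0.295,0.048,0,0,-0.38],[-0.314,-0.369,0.06,0,0,-0.475]]

```text
clock: 2.42
eef_pos: [474.2, -163.7, 229.2]
tcp_rot: [-3.141, 0.0, -3.005]
contact_force: [1.1, 1.2, 0.5]
opening: 0.997
```

Request:
carry_out:
  increments:
    - [[0,0,0,0,0,0],[0,0,0,0,0,0]]

```text
clock: 2.58
eef_pos: [474.2, -163.2, 228.9]
tcp_rot: [3.141, -0.001, -3.014]
contact_force: [-0.2, 0.4, -0.5]
opening: 0.995
```

```bash
python3 plan.py 474.3 -164.3 137 187.5
python3 - <<'E'
from h import *
f=grab('wrist','w2.png'); P=cloud(f); hsv=cv2.cvtColor(f['img'],cv2.COLOR_RGB2HSV)
H,S,V=[hsv[...,i].astype(int) for i in range(3)]
b=(H>100)&(H<130)&(S>130)&(P[...,2]>125)&(np.hypot(P[...,0]-474,P[...,1]+164)<80)
Q=P[b]; t=Q[Q[:,2]>np.percentile(Q[:,2],60)-4]
rc=cv2.minAreaRect(t[:,:2].astype(np.float32)); print(len(Q),len(t),rc,np.percentile(t[:,2],[5,50,95]))
for d in nets.tip_of('blue_key','wrist')[:2]: print(d)
E
```

```text
clock 2.58 pos [ 474.2 -163.2  228.9] rpy [ 1.7998e+02 -3.0000e-02 -1.7266e+02] open 0.995 F [-0.2  0.4 -0.5] M [ 0.   -0.03  0.06] q6 -2.03
shift [-1.000e-04 -2.700e-03  2.296e-01] turn [ 0.0003 -0.0005 -0.0027] rows 2.2
3368 3368 ((471.78485107421875, -164.53118896484375), (124.2550048828125, 106.25947570800781), 58.11824417114258) [139.8292199  141.33550953 294.24134805]
{'point': [340.6, -194.7, 0.3], 'confidence': 0.85}
{'point': [479.9, -165.5, 13.0], 'confidence': 0.76}
```

View pics/w2.png

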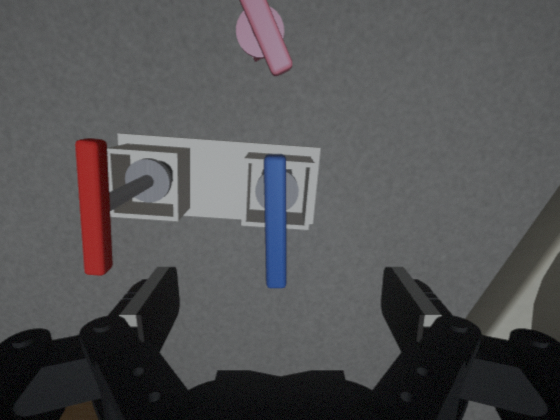

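The wrist view shows the blue bar, columns 265-287 and rows 155-287, centred between the open jaws. The red bar is at column 93 and the pink key at the top. I re-fit the bar without the finger outliers.

```bash
python3 - <<'E'
from h import *
f=grab('wrist'); P=cloud(f); hsv=cv2.cvtColor(f['img'],cv2.COLOR_RGB2HSV)
H,S,V=[hsv[...,i].astype(int) for i in range(3)]
b=(H>100)&(H<130)&(S>130)&(P[...,2]>125)&(P[...,2]<150)&(np.hypot(P[...,0]-474,P[...,1]+164)<60)
Q=P[b]; print(len(Q),cv2.minAreaRect(Q[:,:2].astype(np.float32)),np.percentile(Q[:,2],[5,50,95]),Q.mean(0))
E
```

```text
2579 ((474.9518127441406, -167.0321502685547), (88.12591552734375, 13.022980690002441), 7.519075870513916) [139.70860961 141.09519264 142.23085142] [ 472.6759353  -167.30798363  141.03790119]
```

```bash
python3 plan.py 474.6 -165.8 136 187.5
```

```text
clock 2.73 pos [ 473.6 -160.7  229.3] rpy [ 1.7997e+02 -2.0000e-02 -1.7250e+02] open 0.997 F [ 0.7  0.8 -0.1] M [-0.01 -0.02  0.02] q6 -2.03
shift [-0.0009 -0.0131  0.2332] turn [ 0.0005 -0.0004 -0.    ] rows 2.2
```

Request:
carry_out:
  increments:
    - [[0,0,0,0,0,0],[0,0,0,0,0,0],[0,0,0,0,0,0]]

```text
clock: 2.98
eef_pos: [474.0, -160.7, 229.6]
tcp_rot: [-3.141, 0.0, -3.009]
contact_force: [-0.3, -0.9, -0.4]
opening: 0.999
```

```bash
python3 plan.py 474.6 -165.8 136 187.5
```

```text
clock 2.98 pos [ 474.  -160.7  229.6] rpy [-1.7999e+02  2.0000e-02 -1.7240e+02] open 0.999 F [-0.3 -0.9 -0.4] M [0.   0.   0.03] q6 -2.03
shift [ 0.0004 -0.0127  0.234 ] turn [-0.0002  0.0004  0.0017] rows 2.2
```

Request:
carry_out:
  increments:
    - [[0,-0.006,0.06,0,0,0],[0,-0.013,0.12,0,0,0],[0,-0.013,0.18,0,0,0],[0,-0.013,0.234,0,0,0],[0,-0.013,0.234,0,0,0]]

```text
clock: 3.4
eef_pos: [472.4, -165.5, 132.4]
tcp_rot: [3.139, -0.005, -3.009]
contact_force: [-0.7, -0.2, -0.2]
opening: 0.997
```

Request:
carry_out:
  increments:
    - [[0,0,0,0,0,0],[0,0,0,0,0,0]]

```text
clock: 3.57
eef_pos: [475.4, -166.7, 136.8]
tcp_rot: [-3.141, 0.001, -3.01]
contact_force: [1.2, 0.4, 0.9]
opening: 0.996
```

```bash
python3 plan.py 474.6 -165.8 136 187.5
```

```text
clock 3.57 pos [ 475.4 -166.7  136.8] rpy [-1.7997e+02  6.0000e-02 -1.7244e+02] open 0.996 F [1.2 0.4 0.9] M [-0.06 -0.03 -0.01] q6 -2.04
shift [0.0017 0.0025 0.0019] turn [-0.0005  0.001   0.0011] rows 0.0
```

Now close, squeezing at 80 N.

Request:
carry_out:
  increments:
    - [[0,0,0,0,0,0],[0,0,0,0,0,0],[0,0,0,0,0,0],[0,0,0,0,0,0],[0,0,0,0,0,0]]
  hand: 1
  squeeze: 80

```text
clock: 3.98
eef_pos: [474.9, -166.8, 136.1]
tcp_rot: [-3.141, 0.001, -3.01]
contact_force: [0.3, 0.6, -0.0]
opening: 0.299
```

Request:
carry_out:
  increments:
    - [[0,0,0,0,0,0],[0,0,0,0,0,0],[0,0,0,0,0,0],[0,0,0,0,0,0]]

```text
clock: 4.32
eef_pos: [475.0, -166.8, 136.1]
tcp_rot: [-3.141, 0.001, -3.01]
contact_force: [-0.7, 1.3, 5.6]
opening: 0.148
```

```bash
python3 plan.py 474.6 -165.8 200 187.5
```

```text
clock 4.32 pos [ 475.  -166.8  136.1] rpy [-1.7999e+02  3.0000e-02 -1.7246e+02] open 0.148 F [-0.7  1.3  5.6] M [0.13 0.19 0.05] q6 -2.04
shift [ 0.0006  0.0025 -0.1598] turn [-0.0002  0.0005  0.0007] rows 1.5
```

Request:
carry_out:
  increments:
    - [[0,0,0,0,0,0],[0,0,-0.03,0,0,0],[0,0,-0.06,0,0,0],[0,0,-0.1,0,0,0],[0,0,-0.14,0,0,0]]

```text
clock: 4.73
eef_pos: [474.0, -166.5, 191.6]
tcp_rot: [3.141, -0.002, -3.01]
contact_force: [0.4, 1.2, -2.1]
opening: 0.148
```

Request:
carry_out:
  increments:
    - [[0,0,-0.05,0,0,0],[0,0,-0.12,0,0,0],[0,0,-0.2,0,0,0],[0,0,-0.28,0,0,0],[0,0,-0.28,0,0,0]]

```text
clock: 5.15
eef_pos: [477.1, -167.6, 309.4]
tcp_rot: [-3.138, 0.007, -3.01]
contact_force: [1.2, -0.0, -1.2]
opening: 0.152
```

```bash
python3 plan.py 536.3 218.8 303 152
python3 - <<'E'
from h import *
grab('wrist','w3.png');grab('side','s3.png')
E
```

```text
clock 5.15 pos [ 477.1 -167.6  309.4] rpy [-179.78    0.43 -172.46] open 0.152 F [ 1.2 -0.  -1.2] M [-0.04 -0.13 -0.04] q6 -2.04
shift [-0.2732  0.9383  0.0145] turn [-0.0013  0.0081  0.5923] rows 9.4
```

View pics/s3.png

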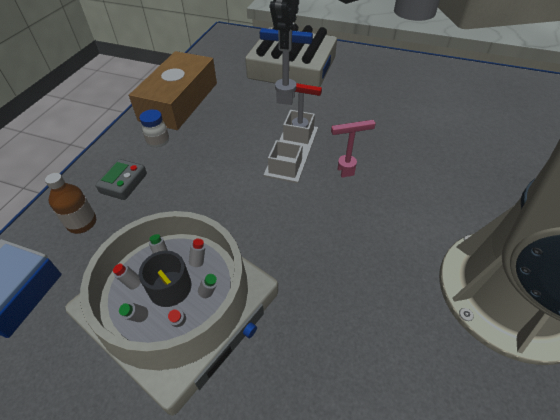

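View pics/w3.png

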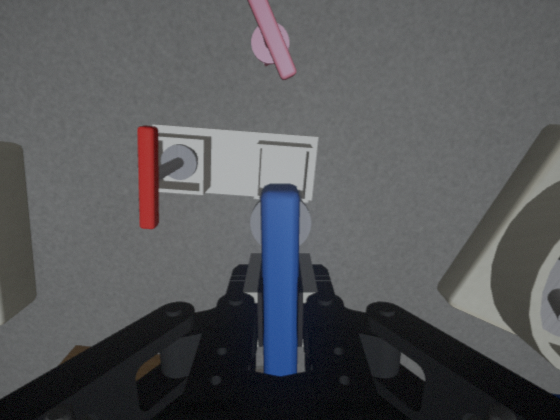

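The blue key is out of the pocket and hanging straight (side 286,60). The red key is still in its pocket. Now I carry it over to the hub.

Request:
carry_out:
  increments:
    - [[-0.015,0.05,0,0,0,0],[-0.03,0.11,0,0,0,0],[-0.05,0.18,0,0,0,0],[-0.07,0.25,0,0,0,0],[-0.09,0.32,0,0,0,0]]

```text
clock: 5.67
eef_pos: [492.4, -33.9, 301.4]
tcp_rot: [3.141, -0.004, -3.011]
contact_force: [1.1, 0.8, -2.3]
opening: 0.145
```

Request:
carry_out:
  increments:
    - [[-0.02,0.07,0,0,0,0],[-0.04,0.14,0,0,0,0],[-0.06,0.2,0,0,0,0],[-0.08,0.26,0,0,0,0],[-0.09,0.31,0,0,0,0]]

```text
clock: 6.08
eef_pos: [512.3, 94.1, 301.3]
tcp_rot: [3.142, -0.003, -3.009]
contact_force: [0.5, -0.4, -2.4]
opening: 0.151
```

```bash
python3 plan.py 536.3 218.8 303 152
```

```text
clock 6.08 pos [512.3  94.1 301.3] rpy [ 180.     -0.2  -172.43] open 0.151 F [ 0.5 -0.4 -2.4] M [-0.01  0.   -0.04] q6 -1.52
shift [-0.1005  0.3011 -0.0047] turn [-0.0009 -0.0032  0.5929] rows 5.0
```

Request:
carry_out:
  increments:
    - [[-0.02,0.06,0,0,0,0.11],[-0.04,0.12,0,0,0,0.22],[-0.06,0.18,0,0,0,0.33],[-0.08,0.24,0,0,0,0.44],[-0.1,0.295,0,0,0,0.55]]

```text
clock: 6.5
eef_pos: [536.1, 215.8, 301.0]
tcp_rot: [-3.139, -0.003, 2.692]
contact_force: [-0.4, -0.1, -2.0]
opening: 0.149
```

Request:
carry_out:
  increments:
    - [[0,0,0,0,0,0.04],[0,0,0,0,0,0.04],[0,0,0,0,0,0.04],[0,0,0,0,0,0.04]]

```text
clock: 6.83
eef_pos: [536.5, 214.0, 302.3]
tcp_rot: [-3.14, -0.001, 2.657]
contact_force: [0.0, -0.6, -2.2]
opening: 0.147
```

```bash
python3 plan.py 536.3 218.8 303 152
cat > bar.py <<'E'
from h import *
s=sense(); e=s['eef_pos']
for c in ['top','side','wrist']:
    f=grab(c,c+'_%d.png'%int(s['clock']*100)); P=cloud(f); hsv=cv2.cvtColor(f['img'],cv2.COLOR_RGB2HSV)
    H,S,V=[hsv[...,i].astype(int) for i in range(3)]
    b=(H>100)&(H<130)&(S>130)&(abs(P[...,2]-e[2])<18)&(np.hypot(P[...,0]-e[0],P[...,1]-e[1])<60)
    Q=P[b]; 
    if len(Q)>20: print(c,len(Q),cv2.minAreaRect(Q[:,:2].astype(np.float32)),np.percentile(Q[:,2],[5,50,95]))
    w=(P[...,2]>e[2]-145)&(P[...,2]<e[2]-45)&(np.hypot(P[...,0]-e[0],P[...,1]-e[1])<26)
    Q=P[w]
    for lo,hi in [(-60,-40),(-90,-60),(-106,-96),(-132,-106)]:
        q=Q[(Q[:,2]>e[2]+lo)&(Q[:,2]<e[2]+hi)]
        if len(q)>10: print('  band',lo,hi,len(q),q[:,:2].mean(0).round(1),np.ptp(q[:,:2],axis=0).round(1), 'zmin',q[:,2].min().round(1))
E
python3 bar.py; ls pics
```

```text
clock 6.83 pos [536.5 214.  302.3] rpy [-1.7989e+02 -8.0000e-02  1.5222e+02] open 0.147 F [ 0.  -0.6 -2.2] M [-0.03 -0.06  0.  ] q6 -0.71
shift [ 0.0061  0.0103 -0.0017] turn [-0.0019 -0.0013  0.0037] rows 0.1
top 25 ((569.6219482421875, 190.98162841796875), (13.026874542236328, 5.496607303619385), 22.893606185913086) [303.86615643 307.89842865 309.8817424 ]
side 662 ((535.0170288085938, 214.187255859375), (14.117700576782227, 86.98033142089844), 60.657005310058594) [299.46767755 309.12568086 310.52058242]
  band -60 -40 84 [533.4 216.6] [10.1 10. ] zmin 242.5
  band -90 -60 159 [533.5 216.3] [12.  31.4] zmin 212.4
  band -106 -96 78 [525.7 224.2] [30.5 27.8] zmin 196.3
  band -132 -106 120 [526.8 220.6] [34.6 27. ] zmin 175.7
wrist 6661 ((531.8477783203125, 215.70550537109375), (17.4958553314209, 77.81982421875), 59.35728073120117) [306.34425133 308.06536396 309.18429309]
  band -106 -96 32 [527.9 222.2] [25.6 31.5] zmin 196.5
  band -132 -106 21 [525.7 222.7] [13.5 25.9] zmin 177.7
s3.png
side1.png
side_683.png
top1.png
top_683.png
topk.png
topz.png
w2.png
w3.png
wrist1.png
wrist_683.png
```

```bash
python3 plan.py 536.7 219 226 151.5
```

```text
clock 6.98 pos [537.  214.1 303.4] rpy [-1.7997e+02 -2.0000e-02  1.5215e+02] open 0.15 F [ 1.   0.1 -2.3] M [-0.    0.02 -0.06] q6 -0.71
shift [0.0064 0.0106 0.1935] turn [-0.0005 -0.0003  0.0108] rows 1.9
```

View pics/side_683.png

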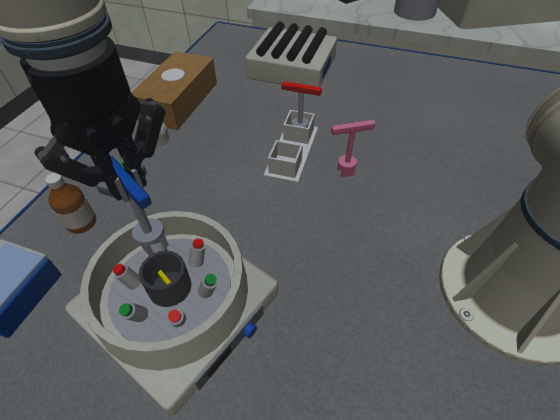

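View pics/wrist_683.png

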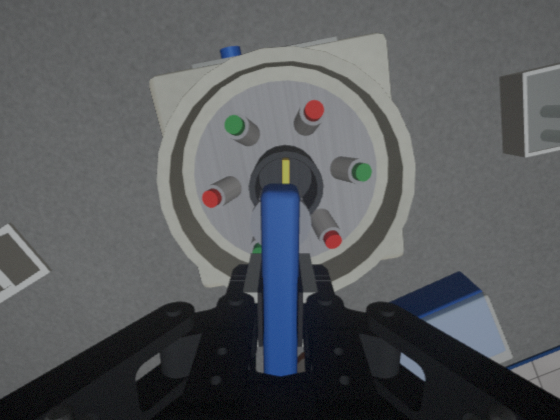

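The side view shows the key hanging upright above the hub, with its foot at about (150,250). In the wrist view the wing (column 286) runs parallel to the bar, a few mm sideways as computed. I descend in two stages.

Request:
carry_out:
  increments:
    - [[0.006,0.01,0.03,0,0,0.01],[0.006,0.01,0.07,0,0,0.01],[0.006,0.01,0.11,0,0,0.01],[0.006,0.01,0.15,0,0,0.01],[0.006,0.01,0.18,0,0,0.01]]

```text
clock: 7.4
eef_pos: [536.3, 219.2, 229.6]
tcp_rot: [-3.141, -0.001, 2.644]
contact_force: [-0.1, -0.2, -1.6]
opening: 0.15
```

Request:
carry_out:
  increments:
    - [[0,0,0,0,0,0],[0,0,0,0,0,0],[0,0,0,0,0,0]]

```text
clock: 7.65
eef_pos: [537.4, 219.6, 232.3]
tcp_rot: [3.141, 0.001, 2.645]
contact_force: [0.3, -0.6, -3.1]
opening: 0.148
```

```bash
python3 bar.py; python3 plan.py 536.7 219 226 151.5; ls -t pics|head -3
```

```text
side 547 ((533.4818115234375, 221.419921875), (13.935042381286621, 81.66006469726562), 61.29099655151367) [230.05153503 239.07614963 240.46476619]
  band -60 -40 42 [535.2 223.4] [8.9 8.1] zmin 172.3
  band -90 -60 118 [534.4 221.9] [20.6 28.5] zmin 142.3
  band -106 -96 58 [526.3 228.6] [27.8 32.2] zmin 126.4
  band -132 -106 79 [527.2 226.6] [29.2 25.8] zmin 107.0
wrist 6708 ((532.730224609375, 221.6125946044922), (14.281558990478516, 77.89164733886719), 62.150787353515625) [235.70208739 237.62408712 238.72070475]
  band -106 -96 30 [528.4 227.1] [21.4 32.6] zmin 127.4
  band -132 -106 24 [526.8 228.7] [13.8 25.2] zmin 107.7
clock 7.8 pos [537.5 219.7 232.7] rpy [1.7992e+02 6.0000e-02 1.5154e+02] open 0.146 F [ 0.4  0.2 -2.8] M [-0.    0.   -0.02] q6 -0.69
shift [ 0.0009 -0.0024  0.0167] turn [0.0013 0.001  0.0006] rows 0.2
wrist_765.png
side_765.png
top_765.png
```

Request:
carry_out:
  increments:
    - [[0.002,-0.002,0.02,0,0,0],[0.002,-0.002,0.035,0,0,0],[0.002,-0.002,0.05,0,0,0],[0.002,-0.002,0.065,0,0,0],[0.002,-0.002,0.065,0,0,0]]

```text
clock: 8.22
eef_pos: [535.0, 218.8, 203.9]
tcp_rot: [-3.14, -0.002, 2.645]
contact_force: [-0.9, 0.4, -2.7]
opening: 0.144
```

```bash
python3 plan.py 536.7 219 197 151.5
```

```text
clock 8.22 pos [535.  218.8 203.9] rpy [-1.7989e+02 -9.0000e-02  1.5154e+02] open 0.144 F [-0.9  0.4 -2.7] M [-0.08  0.04  0.01] q6 -0.69
shift [-0.0035  0.0026  0.0173] turn [-0.0019 -0.0015  0.0007] rows 0.2
```

Request:
carry_out:
  increments:
    - [[0,0,0.004,0,0,0],[0,0,0.008,0,0,0],[0,0,0.012,0,0,0],[0,0,0.015,0,0,0],[0,0,0.015,0,0,0]]

```text
clock: 8.63
eef_pos: [535.8, 219.1, 199.6]
tcp_rot: [-3.142, -0.0, 2.645]
contact_force: [0.2, -0.5, -2.5]
opening: 0.151
```

Request:
carry_out:
  increments:
    - [[0,0,0,0,0,0],[0,0,0,0,0,0]]

```text
clock: 8.8
eef_pos: [535.9, 219.1, 199.8]
tcp_rot: [3.141, 0.0, 2.645]
contact_force: [-0.0, 1.2, -2.7]
opening: 0.148
```

```bash
python3 plan.py 536.7 219 197 151.5;python3 bar.py;ls -t pics|head -3
```

```text
clock 8.8 pos [535.9 219.1 199.8] rpy [1.7999e+02 1.0000e-02 1.5154e+02] open 0.148 F [-0.   1.2 -2.7] M [ 0.02  0.01 -0.06] q6 -0.69
shift [-0.0018  0.0006  0.007 ] turn [0.0002 0.0001 0.0006] rows 0.1
side 494 ((530.068603515625, 221.7410888671875), (13.829754829406738, 78.71898651123047), 61.191925048828125) [197.94175319 206.30105947 207.69130073]
  band -60 -40 35 [534.4 223.2] [11.1  4.3] zmin 140.1
  band -90 -60 97 [533.1 221.6] [15.1 19.9] zmin 109.9
wrist 6740 ((531.0052490234375, 220.39694213867188), (16.008026123046875, 78.34290313720703), 60.466060638427734) [202.90684365 204.76764977 205.84366581]
  band -106 -96 31 [526.8 226.2] [25.3 31.3] zmin 94.4
  band -132 -106 392 [534.9 223.5] [40.5 50. ] zmin 67.9
wrist_880.png
side_880.png
top_880.png
```

Request:
carry_out:
  increments:
    - [[0,0,0.003,0,0,0],[0,0,0.005,0,0,0],[0,0,0.007,0,0,0],[0,0,0.007,0,0,0]]

```text
clock: 9.28
eef_pos: [536.5, 219.4, 198.0]
tcp_rot: [3.14, 0.001, 2.645]
contact_force: [-1.8, -0.5, 7.8]
opening: 0.15
```

```bash
python3 plan.py 536.2 219 197 151.5
```

```text
clock 9.28 pos [536.5 219.4 198. ] rpy [1.7993e+02 5.0000e-02 1.5154e+02] open 0.15 F [-1.8 -0.5  7.8] M [-0.18  0.36  0.03] q6 -0.69
shift [ 0.0001 -0.0011  0.0025] turn [0.0012 0.0009 0.0007] rows 0.0
```

View pics/side_880.png

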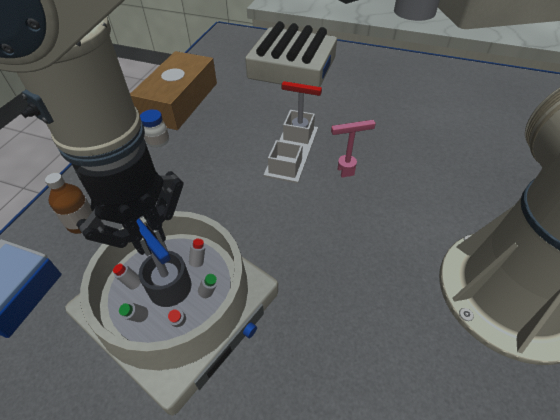

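View pics/wrist_880.png

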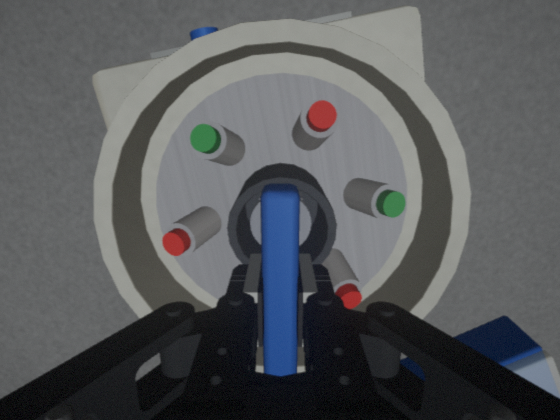

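The key is seated: 10 N contact at TCP z = 198, consistent with the 71 mm flange. Now I turn clockwise, watching the moment.

Request:
carry_out:
  increments:
    - [[0,0,-0.001,0,0,0.05],[0,0,-0.001,0,0,0.1],[0,0,-0.001,0,0,0.15],[0,0,-0.001,0,0,0.2],[0,0,-0.001,0,0,0.25]]

```text
clock: 9.7
eef_pos: [536.5, 219.3, 198.0]
tcp_rot: [3.14, 0.001, 2.381]
contact_force: [0.4, 0.5, 2.8]
opening: 0.145
```

```bash
python3 plan.py 536.2 219 198 136
```

```text
clock 9.7 pos [536.5 219.3 198. ] rpy [1.7992e+02 5.0000e-02 1.3640e+02] open 0.145 F [0.4 0.5 2.8] M [-0.15 -0.02  0.02] q6 -0.42
shift [ 0.0001 -0.001   0.0001] turn [0.0013 0.0008 0.0067] rows 0.1
```

Request:
carry_out:
  increments:
    - [[0,0,0,0,0,0.05],[0,0,0,0,0,0.1],[0,0,0,0,0,0.15],[0,0,0,0,0,0.2],[0,0,0,0,0,0.25]]

```text
clock: 10.12
eef_pos: [536.6, 219.5, 198.1]
tcp_rot: [3.14, 0.0, 2.119]
contact_force: [0.7, 1.1, 1.7]
opening: 0.149
```

```bash
python3 plan.py 536.2 219 198 121
```

```text
clock 10.12 pos [536.6 219.5 198.1] rpy [1.7989e+02 2.0000e-02 1.2140e+02] open 0.149 F [0.7 1.1 1.7] M [0.1  0.02 0.07] q6 -0.16
shift [-0.0005 -0.0015  0.0001] turn [0.0019 0.0003 0.0067] rows 0.1
```

Request:
carry_out:
  increments:
    - [[0,0,0,0,0,0.04],[0,0,0,0,0,0.08],[0,0,0,0,0,0.12],[0,0,0,0,0,0.16],[0,0,0,0,0,0.2]]

```text
clock: 10.53
eef_pos: [536.6, 219.5, 198.1]
tcp_rot: [3.14, -0.0, 1.91]
contact_force: [0.2, -0.3, 2.8]
opening: 0.147
```

```bash
python3 plan.py 536.2 219 198 109
```

```text
clock 10.53 pos [536.6 219.5 198.1] rpy [ 1.7989e+02 -1.0000e-02  1.0943e+02] open 0.147 F [ 0.2 -0.3  2.8] M [0.09 0.06 0.11] q6 0.05
shift [-0.0009 -0.0013  0.0002] turn [ 0.0018 -0.0002  0.0072] rows 0.1
```

Request:
carry_out:
  increments:
    - [[0,0,0,0,0,0.02],[0,0,0,0,0,0.04],[0,0,0,0,0,0.06],[0,0,0,0,0,0.08],[0,0,0,0,0,0.08]]

```text
clock: 10.95
eef_pos: [536.5, 219.5, 198.0]
tcp_rot: [3.14, -0.0, 1.827]
contact_force: [-0.5, 0.3, 5.5]
opening: 0.148
```

```bash
python3 plan.py 536.2 219 198 104
```

```text
clock 10.95 pos [536.5 219.5 198. ] rpy [ 1.7990e+02 -2.0000e-02  1.0467e+02] open 0.148 F [-0.5  0.3  5.5] M [ 0.14 -0.04  0.06] q6 0.13
shift [-0.0009 -0.0011  0.0001] turn [ 0.0017 -0.0003  0.0112] rows 0.1
```

Request:
carry_out:
  increments:
    - [[0,0,0,0,0,0.02],[0,0,0,0,0,0.04],[0,0,0,0,0,0.06],[0,0,0,0,0,0.08],[0,0,0,0,0,0.08]]

```text
clock: 11.37
eef_pos: [536.5, 219.4, 198.0]
tcp_rot: [3.14, -0.0, 1.743]
contact_force: [0.9, 0.3, 6.9]
opening: 0.148
```

```bash
python3 plan.py 536.2 219 198 99.5
```

```text
clock 11.37 pos [536.5 219.4 198. ] rpy [ 1.799e+02 -3.000e-02  9.987e+01] open 0.148 F [0.9 0.3 6.9] M [ 0.1  -0.06 -0.01] q6 0.21
shift [-0.0009 -0.001   0.0001] turn [ 0.0017 -0.0005  0.0062] rows 0.1
```

Request:
carry_out:
  increments:
    - [[0,0,0,0,0,0.02],[0,0,0,0,0,0.04],[0,0,0,0,0,0.06],[0,0,0,0,0,0.08],[0,0,0,0,0,0.08]]

```text
clock: 11.78
eef_pos: [536.5, 219.4, 198.0]
tcp_rot: [3.14, -0.001, 1.659]
contact_force: [0.8, 0.6, 5.7]
opening: 0.145
```

```bash
python3 plan.py 536.2 219 198 95
```

```text
clock 11.78 pos [536.5 219.4 198. ] rpy [ 1.799e+02 -4.000e-02  9.507e+01] open 0.145 F [0.8 0.6 5.7] M [ 0.21 -0.01  0.02] q6 0.3
shift [-0.001  -0.0009  0.0001] turn [ 0.0016 -0.0006  0.0012] rows 0.0
```

Request:
carry_out:
  increments:
    - [[0,0,0,0,0,0.02],[0,0,0,0,0,0.04],[0,0,0,0,0,0.06],[0,0,0,0,0,0.08],[0,0,0,0,0,0.08]]

```text
clock: 12.2
eef_pos: [536.5, 219.5, 198.0]
tcp_rot: [3.14, -0.001, 1.576]
contact_force: [-0.2, 1.3, 6.3]
opening: 0.149
```

```bash
python3 plan.py 536.2 219 198 90.3; python3 bar.py
```

```text
clock 12.2 pos [536.5 219.5 198. ] rpy [ 1.7991e+02 -4.0000e-02  9.0270e+01] open 0.149 F [-0.2  1.3  6.3] M [ 0.12 -0.05 -0.01] q6 0.38
shift [-0.0012 -0.0008  0.0001] turn [ 0.0015 -0.0007 -0.0005] rows 0.0
top 35 ((536.4971923828125, 179.024169921875), (10.124856948852539, 10.962860107421875), 2.0513250827789307) [200.99789663 204.2202388  206.59104683]
side 404 ((536.6533203125, 222.4814453125), (14.999432563781738, 82.27804565429688), 4.2837347984313965) [194.68896415 204.0931268  205.84223281]
  band -60 -40 57 [532.9 221.3] [9.6 9.6] zmin 138.1
  band -90 -60 96 [533.3 221.5] [19.4 18.3] zmin 108.1
wrist 6732 ((535.9878540039062, 224.64598083496094), (77.5715560913086, 16.21949005126953), 89.33349609375) [201.14018391 203.00771667 204.12183907]
  band -106 -96 37 [538.  231.2] [36.9  8.2] zmin 92.2
  band -132 -106 419 [536.3 223. ] [51.4 26.1] zmin 67.0
```

Request:
carry_out:
  increments:
    - [[0,0,0,0,0,0.02],[0,0,0,0,0,0.04],[0,0,0,0,0,0.06],[0,0,0,0,0,0.06]]

```text
clock: 12.68
eef_pos: [536.5, 219.4, 198.0]
tcp_rot: [3.14, -0.001, 1.513]
contact_force: [0.0, -0.1, 5.8]
opening: 0.15
```

```bash
python3 plan.py 536.2 219 198 86.7
```

```text
clock 12.68 pos [536.5 219.4 198. ] rpy [ 1.7991e+02 -5.0000e-02  8.6670e+01] open 0.15 F [ 0.  -0.1  5.8] M [0.09 0.02 0.03] q6 0.44
shift [-0.0012 -0.0007  0.0001] turn [ 0.0015 -0.0008 -0.0005] rows 0.0
```

Request:
carry_out:
  increments:
    - [[0,0,0,0,0,0.02],[0,0,0,0,0,0.04],[0,0,0,0,0,0.06],[0,0,0,0,0,0.06]]

```text
clock: 13.02
eef_pos: [536.6, 219.5, 198.0]
tcp_rot: [3.14, -0.001, 1.451]
contact_force: [0.9, 1.0, 5.6]
opening: 0.146
```

```bash
python3 plan.py 536.2 219 198 83;  python3 bar.py|grep -v band; ls -t pics|head -3
```

```text
clock 13.02 pos [536.6 219.5 198. ] rpy [ 1.799e+02 -4.000e-02  8.314e+01] open 0.146 F [0.9 1.  5.6] M [ 0.19 -0.08  0.7 ] q6 0.51
shift [-0.0013 -0.0008  0.0001] turn [ 0.0017 -0.0007  0.0024] rows 0.0
top 29 ((532.4322509765625, 179.66253662109375), (10.023534774780273, 9.396567344665527), 2.990710973739624) [201.98327686 204.48151896 206.98054125]
side 391 ((538.0400390625, 242.83950805664062), (41.804161071777344, 14.323588371276855), 85.22901916503906) [194.07075222 203.96354303 205.96247354]
wrist 6737 ((537.8272705078125, 224.55181884765625), (77.38565826416016, 14.705622673034668), 84.08549499511719) [201.11662271 202.99690705 204.1072835 ]
wrist_1301.png
side_1301.png
top_1301.png
```

The moment jumped from about 0.05 to 0.7 N m, so this looks like the stop. I press a touch more to confirm.

Request:
carry_out:
  increments:
    - [[0,0,0,0,0,0.01],[0,0,0,0,0,0.02],[0,0,0,0,0,0.02]]

```text
clock: 13.42
eef_pos: [536.6, 219.5, 198.0]
tcp_rot: [3.14, -0.001, 1.431]
contact_force: [0.4, 1.1, 4.6]
opening: 0.152
```

```bash
python3 plan.py 536.2 219 198 83
```

```text
clock 13.42 pos [536.6 219.5 198. ] rpy [ 1.7989e+02 -4.0000e-02  8.2020e+01] open 0.152 F [0.4 1.1 4.6] M [ 0.21 -0.04  1.06] q6 0.53
shift [-0.0013 -0.0007  0.0001] turn [ 0.0018 -0.0006 -0.0164] rows 0.1
```

View pics/wrist_1301.png

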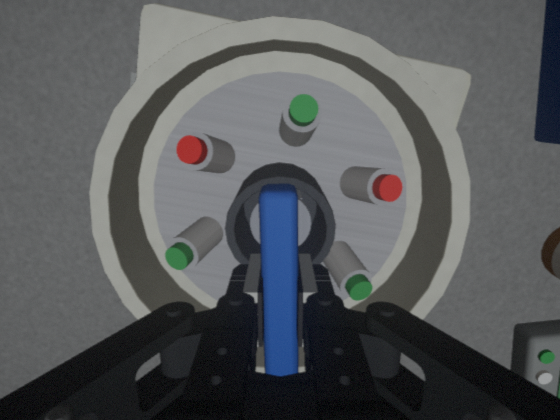

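View pics/side_1301.png

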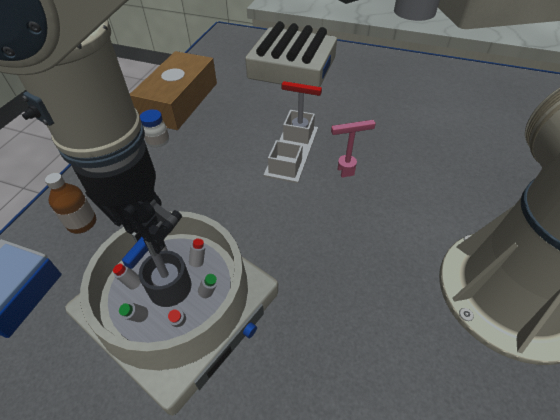

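The stop is confirmed: 1.06 N m for 1° more of turn. I back off 2°, inside the lost motion, to unload the key, and then release.

Request:
carry_out:
  increments:
    - [[0,0,0,0,0,-0.015],[0,0,-0.001,0,0,-0.03],[0,0,-0.001,0,0,-0.03],[0,0,-0.001,0,0,-0.03]]

```text
clock: 13.75
eef_pos: [536.3, 219.4, 198.1]
tcp_rot: [3.14, -0.001, 1.462]
contact_force: [1.0, 1.1, 5.1]
opening: 0.149
```

```bash
python3 plan.py 536.2 219 198 83
```

```text
clock 13.75 pos [536.3 219.4 198.1] rpy [ 1.7993e+02 -3.0000e-02  8.3750e+01] open 0.149 F [1.  1.1 5.1] M [ 0.27 -0.25  0.58] q6 0.49
shift [-0.0009 -0.0002  0.0002] turn [ 0.0011 -0.0005  0.0125] rows 0.1
```

Request:
carry_out:
  increments:
    - [[0,0,0,0,0,0],[0,0,0,0,0,0],[0,0,0,0,0,0],[0,0,0,0,0,0],[0,0,0,0,0,0]]
  hand: 0.4

```text
clock: 14.17
eef_pos: [535.6, 218.9, 197.4]
tcp_rot: [-3.141, 0.0, 1.461]
contact_force: [0.2, 0.5, 0.5]
opening: 0.601
```

```bash
python3 plan.py 536.2 219 198 83; python3 bar.py|grep -v band; ls -t pics|head -3
```

```text
clock 14.17 pos [535.6 218.9 197.4] rpy [-1.7996e+02  2.0000e-02  8.3720e+01] open 0.601 F [0.2 0.5 0.5] M [-0.08  0.05  0.  ] q6 0.5
shift [ 0.0003  0.0015 -0.0015] turn [-0.0006  0.0004  0.012 ] rows 0.1
top 31 ((534.85009765625, 179.9393768310547), (10.26575756072998, 9.121021270751953), 85.65443420410156) [200.74775174 203.84097678 207.99735369]
side 528 ((536.4869995117188, 230.052001953125), (68.59183502197266, 14.579174995422363), 86.51811981201172) [194.13426443 203.75989761 205.70289435]
wrist 6761 ((537.5624389648438, 224.49948120117188), (78.61297607421875, 13.822318077087402), 87.21483612060547) [201.13353056 203.00645763 204.04720649]
wrist_1416.png
side_1416.png
top_1416.png
```

Request:
carry_out:
  increments:
    - [[0,0,-0.03,0,0,0],[0,0,-0.08,0,0,0],[0,0,-0.15,0,0,0],[0,0,-0.23,0,0,0],[0,0,-0.32,0,0,0]]

```text
clock: 14.73
eef_pos: [535.2, 218.8, 327.1]
tcp_rot: [-3.14, 0.001, 1.462]
contact_force: [1.2, 0.4, 0.6]
opening: 0.599
```

```bash
python3 plan.py 536.2 219 198 83; python3 -c "
from h import *
grab('side','s9.png');f=grab('wrist','w9.png')
P=cloud(f);hsv=cv2.cvtColor(f['img'],cv2.COLOR_RGB2HSV);H,S=hsv[...,0].astype(int),hsv[...,1]
b=(H>100)&(H<130)&(S>130)&(abs(P[...,2]-198)<18)&(np.hypot(P[...,0]-536,P[...,1]-219)<60);Q=P[b];print(len(Q),cv2.minAreaRect(Q[:,:2].astype(np.float32)),np.percentile(Q[:,2],[2,50,98]))
"
```

```text
clock 14.73 pos [535.2 218.8 327.1] rpy [-1.7992e+02  4.0000e-02  8.3740e+01] open 0.599 F [1.2 0.4 0.6] M [0.02 0.01 0.03] q6 0.49
shift [0.0009 0.003  0.3227] turn [-0.0013  0.0007  0.0123] rows 3.1
1865 ((537.02978515625, 219.21580505371094), (88.88734436035156, 13.423358917236328), 86.54859924316406) [201.0562116  202.99874361 204.54622957]
```

View pics/s9.png

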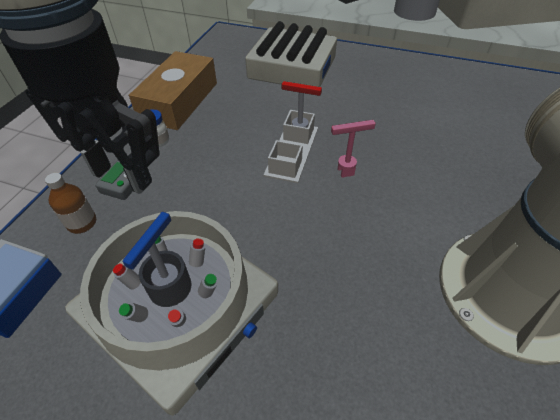

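View pics/w9.png

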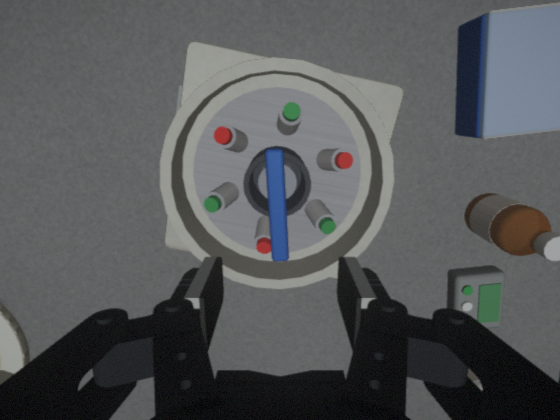

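The blue key stands upright and free on the wing: bar at side (148,240), top at z ≈ 203.5, so its origin is at about 71 mm. The red key is still in the rack and the gripper is about 110 mm clear.

```bash
python3 -c "
from rig import r
print(r.sign_off())"
```

```text
the job is handed in; nothing more can be done
None
```

I took the blue key from the rack, set it over the wing, turned it clockwise to the stop and released it. I handed the job in at about 15 s.

- **Seating:** The key met the flange at about 10 N. The bar's top was at z ≈ 203.5 mm after release, which puts the key's underside at the 71 mm flange height.
- **Stop:** The turning moment stayed between about 0 and 0.1 N m until about 68° of gripper turn. It then jumped to 0.7 N m, and to 1.06 N m with 1° more. The wing's own turn works out at about 57–58°, or 1.0 rad, which fits a start near 0. I could not see the wing itself to confirm this, because the key's collar hides it.
- **Release:** I backed off about 2°, inside the lost motion, and opened the gripper. At that point 0.58 N m was still on the key, so it was not fully unloaded. The bar rests about 3° off the gripper's last angle, from slip in the grip or the key springing back.
- **Final views:** The blue key stands upright and free, with the gripper about 110 mm above it. The red key and the pink look-alike are undisturbed.

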